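Slide the pepper mill home into the empty bay

TASK

Put the tall wooden pepper mill away in the one empty bay of the low three-bay wooden dock: push it along the counter with your fingertips, low on its body (only below the steel band), so that it slides upright without tipping, until it stands all the way back in the bay. Do not grip or lift it, and leave the jar, the steel tin, the food processor bowl and the spatula where they are.

Things in the scene. Friction and masses are not known exactly. Their poses are not given: they have to be found in the camera images.
- mill: tall narrow pepper mill of dark wood, 155 mm high, about 0.32 kg, loose and upright; origin at the centre of its underside, z up its axis. Foot 50 mm in diameter up to 40 mm height, narrowing to 36 mm at a steel band at 66 mm. Push it below the band; pushed higher than about 25 mm it may tip. It is taller than the room under most grippers: lean the hand back so that the fingertips lead.
- mill_top: the part of the same mill above the steel band, rigid with the foot: bulbous wooden head up to 36 mm in diameter with a small steel knob; origin on the mill axis at the band, 66 mm above the mill's underside. Not to be touched.
- dock: fixed low dock of pale wood, no floor: a back rail and four fins (12 mm thick), all 45 mm high, form three bays side by side along its y, 86 mm apart, each 74 mm wide, 62 mm deep, open towards the robot (its -x). Origin on the counter in the middle bay, 25 mm in front of the rail; fins run from x = -37 to +25 mm. +x points from the open side to the rail.
- pad: round grey felt pad, 52 mm in diameter, flush with the counter (no step), in the empty bay: it marks that bay. Origin at its centre, 25 mm in front of the rail and midway between the fins, axes as the dock's: a mill standing centred here just touches the back rail.
- jar: closed glass jar with a steel lid, 64 mm in diameter, 90 mm high, 0.4 kg, standing loose in another bay; origin at the centre of its underside. Leave it alone.
- tin: round stainless steel tin with its lid on, 62 mm in diameter, 82 mm high, 0.35 kg, standing loose in another bay; origin at the centre of its underside. Leave it alone.
- bowl: grey plastic food processor bowl with lid, side handle and a feed chute holding its clear pusher, 176 mm in diameter, 223 mm high, standing loose to the robot's left; origin at the centre of its underside. Leave it alone.
- spatula: stainless steel spatula, 280 mm long, lying on the counter to the robot's right; origin under its middle. Leave it alone.

How it is judged:
By the outcome, as a careful person would: the job done as asked, in the order asked, and still so for the second after the job is handed in, with the robot touching nothing.
It also fails if it takes over 64 s, if anything falls off the work surface, if the arm or the gripper's body presses on something with over 40 N, if the wrist force passes 120 N, or if a joint passes its speed limit or range.

ROBOT

A 6-joint arm with a two-finger parallel gripper is mounted at the origin on the work surface. World frame = base frame: x ahead of the robot, y to its left, z up, the work surface at z = 0. Lengths are in m, angles in rad, forces in N, time in s.
With the tool pointing down it reaches from about 0.325 to 0.875 m from the base axis. Payload 4.4 kg.
Tool frame: the origin (TCP) lies between the finger pads; the fingertips stand tips_ahead ahead of it and the grasp point (between the pads) lies 8 mm behind it (tips_ahead is the distance from the TCP to the fingertips, in m); z points along the fingers, y is the line along which they close (so a half turn about z gives the same grasp; the last joint's range is limited). The gripper opens to 85 mm and grips with 20 to 120 N. Pads are 22 mm wide; open, the fingers measure 114 mm over their backs; the gripper's body (76 mm by 85 mm) begins 54 mm behind the grasp point. The pads swing forward as they close: fully open they stand 13 mm farther back than shut.
Start: joints at [0.976, 0.207, 1.542, -0, 1.393, -0.15], TCP at [0.247, 0.519, 0.242] pointing down, gripper open.
Joint ranges: [-2.73, 2.73], [-0.86, 2.22], [0.23, 2.46], [-1.11, 4.25], [0.08, 2.63], [-2.82, 2.82]. Speed limits (rad/s): [2.79, 2.79, 3.14, 3.14, 3.14, 3.14].

INTERFACE

Orientations are given as a unit quaternion [x, y, z, w].
In Python, from workcell import * gives the robot as it stands.
- The arm moves only by the tool send_rows, never from a script. Its argument "targets" is a list that holds one entry, the list of rows, each a list of 7 numbers: the turn, a rotation vector about the tool's x, y, z in rad, then the shift along the tool's x, y, z in m, then the finger opening in m, from 0 to 0.0854. In form: [[[rx, ry, rz, tx, ty, tz, claw], ...]]. A call has 1 to 20 rows; each row shifts and turns the commanded pose from where the row before left it, along the tool's axes as they then stand; what a row does not reach is not made up. A row lasts 1/8 s, in which the tool goes at most 62.5 mm and 10.7 degrees, less where a joint would pass 70% of its speed; a pose out of reach is approached as far as the arm can. A call is refused whole if a number of a shift passes 0.0625 or a number of a turn 0.188, either way. A call with a gripper value outside its range is refused whole. The fingers move at their own pace and stop on an object; "force" is the grip in N (left out, the last holds). Time passes only in rows, so rows that do not move let the fingers close. It gives the time, the measured TCP pose, the force, the opening and the grip force at its end, in the units of the state.
- read_state(): the state, without advancing time (a new reading comes with each control period).
- capture(name): name is "side" or "top" or "wrist"; returns the picture (420x560x3 uint8, red, green, blue); there is no depth.
- camera_model(name): a dict with "intrinsics" (3x3 intrinsics, pixels), "origin" and "orientation" of the camera in the world. Camera axes: x right, y up, looking along -z (the intrinsics and any distortion apply to the point x, -y, -z); pixel columns grow to the right and rows downward; lengths in m; the calibration is good to about 2 mm. The wrist camera is an equidistant fisheye: a pixel r from the principal point sees the ray r / f radians off the axis. A picture is of the moment at which its call begins: read the wrist's pose just before it. camera_model takes no time and is no camera call; for the wrist camera it gives the pose at the moment of the call.
- finish_job(): hands the job in; it is judged then, once.
Trained networks look in the newest picture that a camera, given by its name, has taken for a name from the list of things; names that differ only in an ending like _2 or _b are one class to them, and where a whole thing is asked for, a point or a joint stands for the part that bears it (a point fixed in the world has none). Each returns a list of dicts, best first, with "conf" (0 to 1); they miss things now and then, are a little off and sometimes report something else, mostly with a low value. They report only what shows in the picture. A call takes as long as a camera call.
- spot_in(camera, thing): "xyz" ([x, y, z] in m, in the coordinates of the camera as it stood for that picture, good to about 4 mm: the middle of the surface that is visible of it).
- silhouettes(camera, thing): "region" (420x560 bool, what is visible of it).
The state is a dict: "clock": time; "qpos": joint angles; "dq": joint speeds; "joint_efforts": joint torques, N m; "position": TCP position; "ee_rot": TCP orientation; "ft_force": force on the tool from outside, world axes, zero at the start; "ft_torque": the same for the moment, N m; "gripper_width": opening from 0.0 (shut) to 1.0 (fully open); "finger_force": force on a finger pad.
Only numpy, scipy, OpenCV 4.12 (cv2) and the standard library are available. Lean on these libraries where they do the work, as an engineer would, in place of code of your own. Each camera call takes 0.05 s, during which the arm holds its last target. There are 200 camera calls.

## Working session

There is one attempt and no reset: what is moved stays moved. The work goes in short steps, Python scripts to look and compute and a tool call to move; the robot and the scene stay as the last step left them, time stands still between calls to the robot, and variables do not carry over. Pictures are saved under pics/ and viewed, at most 10 in all, crops included, and the job is handed in when it is done.

Besides the shell and the picture viewer there is one more tool, called after "Emit:" by a JSON object that holds its "op" and its "data". send_rows: Moves the arm, as the interface text tells. Its arguments: {"type":"object","properties":{"targets":{"type":"array"},"force":{"type":"number"}},"required":["targets"]}

```bash
mkdir -p pics
cat > h.py <<'E'
from workcell import *
import numpy as np, cv2
from scipy.spatial.transform import Rotation as R
def cam(name):
    m=camera_model(name); o=np.array(m['orientation'],float)
    Rm=R.from_quat(o).as_matrix() if o.size==4 else o.reshape(3,3)
    return np.array(m['intrinsics']),np.array(m['origin']),Rm
def rays(name,uv):
    K,o,Rm=cam(name); uv=np.atleast_2d(uv).astype(float)
    d=np.c_[(uv[:,0]-K[0,2])/K[0,0],-(uv[:,1]-K[1,2])/K[1,1],-np.ones(len(uv))]
    return o,d@Rm.T
def onz(name,uv,z):
    o,d=rays(name,uv); return o+d*((z-o[2])/d[:,2])[:,None]
def proj(name,P):
    K,o,Rm=cam(name); p=(np.atleast_2d(P)-o)@Rm
    return np.c_[K[0,0]*p[:,0]/-p[:,2]+K[0,2],-K[1,1]*p[:,1]/-p[:,2]+K[1,2]]
def save(name,f):
    im=capture(name); cv2.imwrite('pics/'+f,im[:,:,::-1]); return im
def spots(name,things):
    K,o,Rm=cam(name)
    for t in things:
        for d in spot_in(name,t)[:2]: print(name,t,round(d['conf'],2),np.round(o+Rm@np.array(d['xyz']),3))
E
python3 - <<'E'
from h import *
a=save('top','top.png');spots('top',['mill','mill_top','dock','pad','jar','tin','bowl','spatula'])
b=save('side','side.png');spots('side',['mill','mill_top','pad','jar','tin'])
for c in('top','side'):
    K,o,Rm=cam(c);print(c,K.tolist(),o,np.round(Rm,3).tolist())
s=read_state();print(s)
E
```

```text
top mill 0.92 [0.557 0.039 0.141]
top mill_top 0.76 [0.557 0.042 0.143]
top dock 0.75 [0.712 0.05  0.041]
top dock 0.72 [ 0.635 -0.334  0.003]
top pad 0.67 [0.683 0.117 0.001]
top jar 0.86 [ 0.693 -0.058  0.091]
top tin 0.64 [0.681 0.034 0.086]
top bowl 0.91 [0.604 0.341 0.131]
top spatula 0.76 [ 0.633 -0.333  0.002]
side mill 0.61 [0.55  0.063 0.066]
side mill_top 0.84 [0.555 0.052 0.117]
side pad 0.45 [ 0.68   0.096 -0.001]
side jar 0.73 [ 0.686 -0.047  0.081]
side jar 0.5 [0.551 0.055 0.066]
side tin 0.57 [0.675 0.04  0.077]
top [[435.45350997697943, 0.0, 279.65225159578057], [0.0, 435.45350997697943, 209.3849467287891], [0.0, 0.0, 1.0]] [0.52050187 0.01876175 0.99868163] [[0.025, 0.997, -0.074], [-1.0, 0.024, -0.011], [-0.009, 0.074, 0.997]]
side [[380.7363593823829, 0.0, 283.262711502402], [0.0, 380.7363593823829, 208.3580324702156], [0.0, 0.0, 1.0]] [0.35209335 0.65721656 0.58264557] [[-0.924, 0.239, -0.299], [-0.383, -0.551, 0.742], [0.012, 0.8, 0.6]]
{'clock': 0.75, 'qpos': array([ 9.75538668e-01,  2.06550123e-01,  1.54145667e+00,  3.19795004e-05,
        1.39353044e+00, -1.50509651e-01]), 'dq': array([-0.00066193, -0.00071284, -0.00103579, -0.00190274, -0.00156776,
       -0.00021173]), 'joint_efforts': array([-8.66448736e-04, -3.82964444e+01, -2.91924691e+01, -2.15907689e-04,
        6.96635416e-04, -1.05473902e-05]), 'position': array([0.24739868, 0.51907478, 0.24233062]), 'ee_rot': array([ 2.20548540e-01,  9.75376000e-01,  3.15425875e-05, -4.56169610e-06]), 'ft_force': array([-0.64434686, -0.03652508,  0.49470839]), 'ft_torque': array([-0.00140173,  0.01617192, -0.00222379]), 'finger_force': 0.0, 'gripper_width': 1.0005932825096036}
```

View pics/top.png

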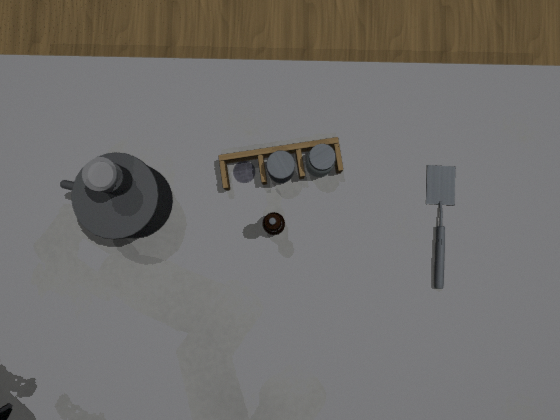

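View pics/side.png

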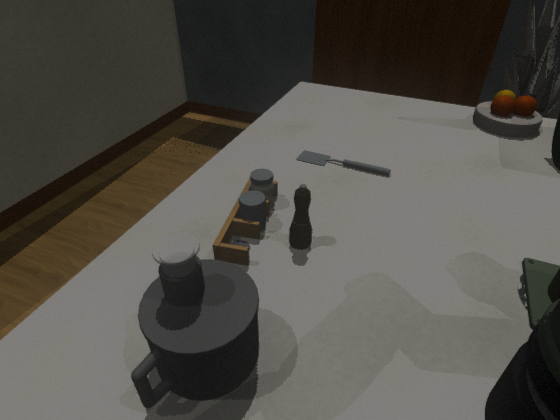

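```bash
cat > fit.py <<'E'
from h import *
from scipy.optimize import minimize
def hullmask(name,parts):
    m=np.zeros((420,560),np.uint8)
    for P in parts:
        cv2.fillConvexPoly(m,cv2.convexHull(np.round(proj(name,P)*16).astype(np.int32)),1,shift=4)
    return m>0
def box(x0,x1,y0,y1,h): return np.array([[x,y,z] for x in(x0,x1) for y in(y0,y1) for z in(0,h)])
DOCK=[box(.025,.037,-.135,.135,.045)]+[box(-.037,.025,c-.006,c+.006,.045) for c in(-.129,-.043,.043,.129)]
def mill(prof=((0,.025),(.04,.025),(.066,.018),(.09,.014),(.12,.018),(.14,.015),(.155,.005))):
    a=np.linspace(0,2*np.pi,24); ring=lambda z,r:np.c_[r*np.cos(a),r*np.sin(a),0*a+z]
    return [np.r_[ring(*p),ring(*q)] for p,q in zip(prof,prof[1:])]
def place(parts,x,y,t): 
    M=R.from_euler('z',t).as_matrix(); return [P@M.T+[x,y,0] for P in parts]
def fitmill(masks,x0):
    f=lambda p:sum(np.sum(hullmask(c,place(mill(),p[0],p[1],0))^m)/m.sum() for c,m in masks.items())
    r=minimize(f,x0,method='Nelder-Mead',options=dict(initial_simplex=np.array(x0)+[[0,0],[.015,0],[0,.015]])); return r.x,r.fun
E
python3 - <<'E'
from fit import *
im=capture('top')
big=cv2.resize(im[125:245,205:355],None,fx=5,fy=5,interpolation=cv2.INTER_CUBIC)
d=silhouettes('top','dock');md=d[0]['region'];mt=silhouettes('top','mill')[0]['region']
occ=np.zeros_like(md)
for t in('jar','tin'): occ|=silhouettes('top',t)[0]['region']
f=lambda p:np.sum((hullmask('top',place(DOCK,*p))^md)&~occ)/md.sum()
best=min((minimize(f,[.665,.03,t],method='Nelder-Mead',options=dict(initial_simplex=np.array([.665,.03,t])+[[0,0,0],[.02,0,0],[0,.02,0],[0,0,.1]])) for t in(0,.1,.2)),key=lambda r:r.fun)
print('dock',best.x,best.fun,md.sum())
capture('side');ms=silhouettes('side','mill')[0]['region']
for k in({'top':mt},{'side':ms},{'top':mt,'side':ms}): print(list(k),fitmill(k,[.55,.045]))
x,_=fitmill({'top':mt,'side':ms},[.55,.045])
M=R.from_euler('z',best.x[2]).as_matrix();pad=M@[0,.086,0]+[best.x[0],best.x[1],0];print('pad',pad)
mk=silhouettes('top','pad')
if mk:
    v,u=np.nonzero(mk[0]['region']);print('pad pix',onz('top',[[u.mean(),v.mean()]],0),len(u))
for P in place(DOCK,*best.x): 
    uv=proj('top',P[P[:,2]>.01]); uv=cv2.convexHull(np.round((uv-[205,125])*5).astype(np.int32)); cv2.polylines(big,[uv],True,(255,0,0),1)
for P in place(mill(),*x,0)[:1]:
    cv2.polylines(big,[cv2.convexHull(np.round((proj('top',P)-[205,125])*5).astype(np.int32))],True,(0,255,0),1)
cv2.imwrite('pics/big.png',np.clip(big[:,:,::-1]*1.6,0,255))
E
```

```text
Traceback (most recent call last):
IndexError: list index out of range
```

```bash
cat > meas.py <<'E'
from fit import *
im=capture('top')
big=cv2.resize(im[125:245,205:355],None,fx=5,fy=5,interpolation=cv2.INTER_CUBIC)
md=silhouettes('top','dock')[0]['region'];mt=silhouettes('top','mill')[0]['region']
occ=hullmask('top',[np.array([[x+.038*np.cos(a),y+.038*np.sin(a),z] for a in np.arange(0,6.3,.3) for z in(0,.09)]) for x,y in((.693,-.055),(.68,.034))])
f=lambda p:np.sum((hullmask('top',place(DOCK,*p))^md)&~occ)/md.sum()
best=min((minimize(f,[.665,.03,t],method='Nelder-Mead',options=dict(initial_simplex=np.array([.665,.03,t])+[[0,0,0],[.02,0,0],[0,.02,0],[0,0,.1]])) for t in(0,.1,.2)),key=lambda r:r.fun)
print('dock',best.x,best.fun,md.sum())
capture('side');ms=silhouettes('side','mill');ms=ms[0]['region'] if ms else None
x,_=fitmill({'top':mt},[.55,.045]);print('top',x,_)
if ms is not None:
    print('side',fitmill({'side':ms},[.55,.045]));x,_=fitmill({'top':mt,'side':ms},[.55,.045]);print('both',x,_)
M=R.from_euler('z',best.x[2]).as_matrix();pad=M@[0,.086,0]+[best.x[0],best.x[1],0];print('pad',pad)
for P in place(DOCK,*best.x): 
    uv=proj('top',P[P[:,2]>.01]); uv=cv2.convexHull(np.round((uv-[205,125])*5).astype(np.int32)); cv2.polylines(big,[uv],True,(255,0,0),1)
for P in place(mill(),*x,0)[:1]:
    cv2.polylines(big,[cv2.convexHull(np.round((proj('top',P)-[205,125])*5).astype(np.int32))],True,(0,255,0),1)
cv2.imwrite('pics/big.png',np.clip(big[:,:,::-1]*1.6,0,255))
E
python3 meas.py
```

```text
dock [0.69636076 0.03087371 0.17506643] 0.06338426711941143 1767
top [0.56174496 0.04308037] 0.08620689655172414
side (array([0.55911865, 0.04049561]), np.float64(0.07356948228882834))
both [0.55973568 0.04118553] 0.19478262036751184
pad [0.68138183 0.1155592  0.        ][ WARN:0@6.673] global loadsave.cpp:1063 imwrite_ Unsupported depth image for selected encoder is fallbacked to CV_8U.
```

View pics/big.png

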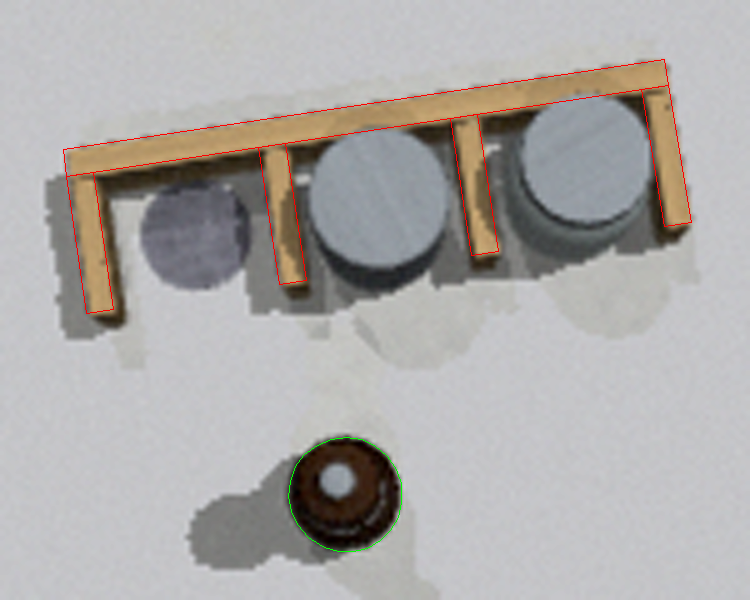

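The fit lines up: the empty bay is the left one, with its pad at crop pixel (195,235). The mill foot is the green circle at (345,495). Next I'll check what the module offers, such as tips_ahead and kinematics.

Run:
```python
import workcell as w
print([n for n in dir(w) if not n.startswith('__')])
for n in('tips_ahead','TIPS_AHEAD'): print(n,getattr(w,n,None))
import h
K,o,Rm=h.cam('wrist');s=w.read_state();print(K.tolist(),o,Rm.round(3).tolist(),s['clock'],s.keys())
Rt=h.R.from_quat(s['ee_rot']).as_matrix();print('cam in tool',Rt.T@(o-s['position']),'look',Rt.T@-Rm[:,2],'toolx',Rt[:,0],'y',Rt[:,1])
```

```text
['MotionError', 'camera_model', 'capture', 'finish_job', 'read_state', 'silhouettes', 'spot_in', 'tips_ahead']
tips_ahead 0.011
TIPS_AHEAD None
[[325.19226210127806, 0.0, 281.2256278903929], [0.0, 325.19226210127806, 213.2804666135875], [0.0, 0.0, 1.0]] [0.18667942 0.54724856 0.37388371] [[0.431, -0.87, -0.239], [0.902, 0.415, 0.116], [-0.001, -0.265, 0.964]] 1.2 dict_keys(['clock', 'qpos', 'dq', 'joint_efforts', 'position', 'ee_rot', 'ft_force', 'ft_torque', 'finger_force', 'gripper_width'])
cam in tool [ 0.06696032 -0.00068608 -0.1315647 ] look [-0.2653788  -0.0015068   0.96414305] toolx [-9.02694177e-01  4.30282724e-01  4.77313102e-06] y [4.30282724e-01 9.02694176e-01 4.27169714e-05]
```

Emit:
{"op": "send_rows", "data": {"targets": [[[0, 0, 0, -0.0425, -0.043, 0, 0.032], [0, 0, 0, -0.0425, -0.043, 0, 0.032], [0, 0, 0, -0.0425, -0.043, 0, 0.032], [0, 0, 0, -0.0425, -0.043, 0, 0.032], [0, 0, 0, -0.0425, -0.043, 0, 0.032], [0, 0, 0, -0.0425, -0.043, 0, 0.032], [0, 0, 0, -0.0425, -0.043, 0, 0.032], [0, 0, 0, -0.0425, -0.043, 0, 0.032], [0, 0, 0, -0.0425, -0.043, 0, 0.032], [0, 0, 0, -0.0425, -0.043, 0, 0.032], [0, 0, -0.097, 0, 0, 0, 0.032], [0, 0, -0.097, 0, 0, 0, 0.032], [0, 0, -0.097, 0, 0, 0, 0.032], [0, 0, -0.097, 0, 0, 0, 0.032], [0, 0, -0.097, 0, 0, 0, 0.032], [0, 0, -0.097, 0, 0, 0, 0.032], [0, 0, -0.097, 0, 0, 0, 0.032], [0, 0, -0.097, 0, 0, 0, 0.032], [0, 0, -0.097, 0, 0, 0, 0.032], [0, 0, -0.097, 0, 0, 0, 0.032]]], "force": 20}}

```text
clock: 3.7
position: [0.4461, -0.052, 0.2424]
ee_rot: [-0.261, 0.965, -0.0, 0.0]
ft_force: [0.4, -0.2, -0.1]
gripper_width: 0.375
finger_force: 0.0
```

Emit:
{"op": "send_rows", "data": {"targets": [[[0, -0.145, 0, 0, 0, 0, 0.032], [0, -0.145, 0, 0, 0, 0, 0.032], [0, -0.145, 0, 0, 0, 0, 0.032], [0, -0.145, 0, 0, 0, 0, 0.032], [0, -0.145, 0, 0, 0, 0, 0.032], [0, -0.145, 0, 0, 0, 0, 0.032], [0, 0, 0, 0, 0, 0, 0.032]]]}}

```text
clock: 4.58
position: [0.4685, 0.023, 0.2883]
ee_rot: [-0.198, 0.905, 0.081, 0.368]
ft_force: [-0.1, -0.7, 0.3]
gripper_width: 0.371
finger_force: 0.0
```

```bash
cat > st.py <<'E'
from h import *
s=read_state();Rt=R.from_quat(s['ee_rot']).as_matrix()
print(s['clock'],s['qpos'].round(3),s['position'].round(4),'F',s['ft_force'].round(1),'w',s['gripper_width'])
print('x',Rt[:,0].round(3),'y',Rt[:,1].round(3),'z',Rt[:,2].round(3),'lean',np.degrees(np.arccos(-Rt[2,2])).round(1),'yaw',np.degrees(np.arctan2(Rt[1,2],Rt[0,2])).round(1))
E
python3 st.py
```

```text
4.575 [-0.545 -0.468  2.219  0.738  1.032 -2.82 ] [0.4685 0.023  0.2883] F [-0.1 -0.7  0.3] w 0.3709305515336095
x [-0.651 -0.298 -0.698] y [-0.417  0.909  0.   ] z [ 0.634  0.291 -0.716] lean 44.2 yaw 24.7
```

```bash
cat > go.py <<'E'
import sys
from h import *
x,y,z,yaw,lean=map(float,sys.argv[1:6])
s=read_state();R0=R.from_quat(s['ee_rot']).as_matrix();a,l=np.radians([yaw,lean])
f=np.array([np.cos(a),np.sin(a),0]);u=np.array([0,0,1.])
Z=np.sin(l)*f-np.cos(l)*u;X=-(np.cos(l)*f+np.sin(l)*u);R1=np.c_[X,np.cross(Z,X),Z]
print(s['clock'],'turn',R.from_matrix(R0.T@R1).as_rotvec().round(4),'then shift',(R1.T@(np.array([x,y,z])-s['position'])).round(4),'| only up comp',(R1.T@u).round(3),'fwd',(R1.T@f).round(3),'left',(R1.T@np.cross(u,f)).round(3))
E
python3 go.py .475 .024 .05 10 45
```

```text
4.575 turn [ 0.1799 -0.0131  0.1817] then shift [ 0.1639 -0.0002  0.1732] | only up comp [-0.707 -0.    -0.707] fwd [-0.707  0.     0.707] left [ 0.  1. -0.]
```

Emit:
{"op": "send_rows", "data": {"targets": [[[0.09, -0.0065, 0.091, 0, 0, 0, 0.042], [0.09, -0.0065, 0.091, 0, 0, 0, 0.042], [0, 0, 0, 0.0274, 0, 0.0289, 0.042], [0, 0, 0, 0.0274, 0, 0.0289, 0.042], [0, 0, 0, 0.0274, 0, 0.0289, 0.042], [0, 0, 0, 0.0274, 0, 0.0289, 0.042], [0, 0, 0, 0.0274, 0, 0.0289, 0.042], [0, 0, 0, 0.0274, 0, 0.0289, 0.042], [0, 0, 0, 0, 0, 0, 0.042], [0, 0, 0, 0, 0, 0, 0.042]]]}}

```text
clock: 5.82
position: [0.4727, 0.0498, 0.1006]
ee_rot: [-0.067, 0.934, 0.017, 0.349]
ft_force: [0.2, -0.7, 0.2]
gripper_width: 0.491
finger_force: 0.0
```

```bash
python3 st.py
python3 - <<'E'
from h import *
im=capture('side');s=read_state();Rt=R.from_quat(s['ee_rot']).as_matrix()
big=cv2.resize(im[130:310,220:480],None,fx=3,fy=3,interpolation=cv2.INTER_CUBIC)
for d in(.011,.024):
    for sy in(-1,1):
        p=proj('side',s['position']+Rt@[0,sy*.021,d])[0];print(d,sy,p)
        cv2.circle(big,tuple(int(v) for v in (p-[220,130])*3),3,(255,0,0) if d<.02 else (0,255,0),1)
cv2.imwrite('pics/side2.png',np.clip(big[:,:,::-1]*1.8,0,255).astype(np.uint8))
E
```

```text
5.825 [-0.224 -0.103  2.407  0.979  0.269 -2.82 ] [0.4727 0.0498 0.1006] F [ 0.2 -0.7  0.2] w 0.49091867670119127
x [-0.747 -0.114 -0.655] y [-0.137  0.99  -0.016] z [ 0.651  0.078 -0.755] lean 40.9 yaw 6.8
0.011 -1 [337.33145829 215.30172003]
0.011 1 [334.31412675 227.92520671]
0.024 -1 [332.8830546  218.24815728]
0.024 1 [329.71078347 230.868879  ]
```

View pics/side2.png

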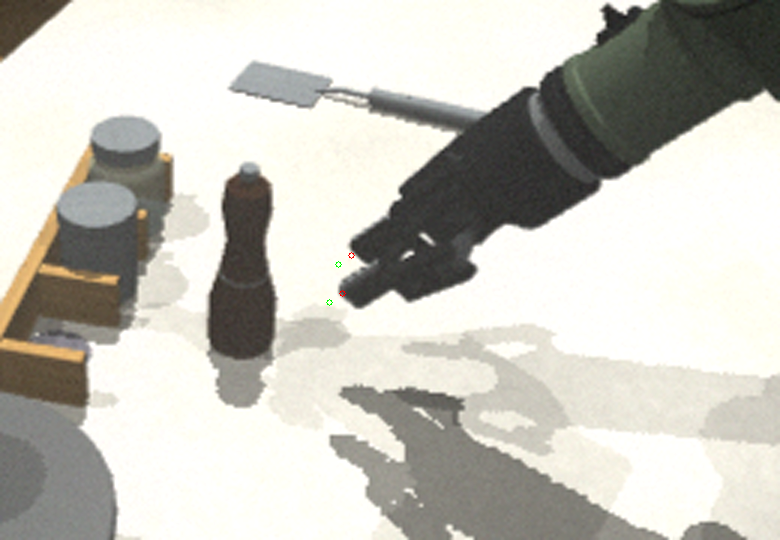

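The tips show at crop pixels (350,250) and (342,292), matching the 11 mm figure. The mill is untouched at (240,350). Joint 6 is at its limit and the wrist is nearly singular, so I'll fit a kinematic model to find a better wrist configuration.

```bash
cat > fk.py <<'E'
from h import *
from scipy.optimize import least_squares
D=[([.97554,.20655,1.54146,3.2e-5,1.39353,-.15051],[.2474,.51907,.24233],[.22055,.97538,0,0]),
([-.545,-.468,2.219,.738,1.032,-2.82],[.4685,.023,.2883],[-.198,.905,.081,.368]),
([-.224,-.103,2.407,.979,.269,-2.82],[.4727,.0498,.1006],[-.067,.934,.017,.349])]
rz=lambda a:R.from_euler('z',a);ry=lambda a:R.from_euler('y',a)
def fkR(q,s,c): return rz(q[0])*ry(q[1]+q[2])*rz(s[0]*q[3])*ry(q[4])*rz(s[1]*q[5]+c)
def fk(q,k,s,c):
    h,L1,a1,L2,a2,Lt,d,e=k
    r=fkR(q,s,c)
    p=rz(q[0]).apply(np.array([0,d,h])+ry(q[1]).apply([a1,0,L1])+ry(q[1]+q[2]).apply([a2,0,L2])+(ry(q[1]+q[2])*rz(s[0]*q[3])*ry(q[4])).apply([e,0,0]))+r.apply([0,0,Lt])
    return p,r
E
python3 - <<'E'
from fk import *
import itertools
for s in itertools.product((1,-1),(1,-1)):
    c=0
    for c in np.arange(4)*np.pi/2:
        e=[(fkR(q,s,c).inv()*R.from_quat(o)).magnitude() for q,p,o in D]
        if max(e)<.9: print(s,c,np.round(e,3))
E
```

```text
(1, 1) 1.5707963267948966 [0.    0.002 0.001]
(1, -1) 1.5707963267948966 [0.301 0.642 0.643]
```

```bash
cat >> fk.py <<'E'
S=(1,1);C=np.pi/2
def fitk(extra=[]):
    x0=np.array([.3,.4,0,.4,0,.25,-.08,0])
    g=lambda k:np.r_[np.concatenate([fk(q,k,S,C)[0]-p for q,p,o in D+extra])*1e3,(k-x0)*.05]
    r=least_squares(g,x0); return r.x,np.abs(r.fun[:-8]).max()
E
python3 -c "
from fk import *
print(*fitk())"
```

```text
[2.82984777e-01 4.55028154e-01 8.51723686e-05 4.99653593e-01
 9.41195401e-02 3.05239329e-01 8.61813271e-02 1.36059658e-04] 0.11539004344096604
```

```bash
cat >> fk.py <<'E'
KK=fitk()[0]
LO=np.array([-2.73,-.86,.23,-1.11,.08,-2.82]);HI=np.array([2.73,2.22,2.46,4.25,2.63,2.82])
def pose(x,y,z,yaw,lean):
    a,l=np.radians([yaw,lean]);f=np.array([np.cos(a),np.sin(a),0]);u=np.array([0,0,1.])
    Z=np.sin(l)*f-np.cos(l)*u;X=-(np.cos(l)*f+np.sin(l)*u);return np.array([x,y,z]),R.from_matrix(np.c_[X,np.cross(Z,X),Z])
def ik(P,r,q0):
    g=lambda q:(lambda p,o:np.r_[(p-P)*10,(r.inv()*o).as_rotvec()])(*fk(q,KK,S,C))
    s=least_squares(g,np.clip(q0,LO+.01,HI-.01),bounds=(LO,HI));return s.x,np.abs(s.fun).max()
E
cat > t.py <<'E'
from fk import *
for yaw,lean,x,y in[(y_,l,*xy) for xy in((.475,.025),(.53,.03),(.655,.11)) for l in(50,60,70) for y_ in(10,40)]:
    out=[]
    for q0 in([-.2,-.1,2.3,3.14,.4,1.3],[-.2,-.1,2.3,.3,.4,-2]):
        q,e=ik(*pose(x,y,.022,yaw,lean),q0);out.append((q.round(2).tolist(),round(e,3)))
    print(x,yaw,lean,*out)
E
python3 t.py
```

```text
0.475 10 50 ([-0.42, 0.29, 2.46, 2.22, 0.57, 1.99], np.float64(0.013)) ([-0.19, 0.14, 2.34, 0.98, 0.13, -2.82], np.float64(0.284))
0.475 40 50 ([-0.67, 0.38, 2.3, 1.37, 0.87, 2.19], np.float64(0.0)) ([-0.28, 0.16, 2.22, 0.57, 0.47, -2.82], np.float64(0.451))
0.475 10 60 ([-0.58, 0.49, 2.46, 2.19, 0.92, 1.8], np.float64(0.085)) ([-0.17, 0.14, 2.35, 1.02, 0.08, -2.82], np.float64(0.441))
0.475 40 60 ([-0.77, 0.52, 2.3, 1.48, 1.05, 1.95], np.float64(0.0)) ([-0.27, 0.15, 2.25, 0.63, 0.42, -2.82], np.float64(0.591))
0.475 10 70 ([-0.62, 0.79, 2.46, 2.35, 1.33, 1.49], np.float64(0.03)) ([-0.17, 0.13, 2.36, 1.04, 0.08, -2.82], np.float64(0.607))
0.475 40 70 ([-0.85, 0.69, 2.27, 1.53, 1.22, 1.77], np.float64(0.0)) ([-0.27, 0.13, 2.27, 0.69, 0.38, -2.82], np.float64(0.732))
0.53 10 50 ([-0.33, 0.35, 2.34, 2.3, 0.52, 2.0], np.float64(0.0)) ([-0.17, 0.24, 2.23, 1.01, 0.13, -2.82], np.float64(0.263))
0.53 40 50 ([-0.57, 0.43, 2.18, 1.4, 0.83, 2.28], np.float64(0.0)) ([-0.26, 0.26, 2.1, 0.6, 0.49, -2.82], np.float64(0.426))
0.53 10 60 ([-0.38, 0.5, 2.38, 2.47, 0.84, 1.75], np.float64(0.0)) ([-0.1
[... 497 characters left out ...]
4(0.0)) ([0.0, 0.45, 1.96, 1.13, 0.08, -2.82], np.float64(0.174))
0.655 40 50 ([-0.27, 0.55, 1.93, 1.49, 0.68, 2.49], np.float64(0.0)) ([-0.11, 0.47, 1.84, 0.73, 0.49, -2.82], np.float64(0.321))
0.655 10 60 ([-0.06, 0.58, 2.09, 2.78, 0.6, 1.75], np.float64(0.0)) ([0.0, 0.45, 1.96, 1.14, 0.08, -2.82], np.float64(0.344))
0.655 40 60 ([-0.32, 0.63, 1.96, 1.74, 0.85, 2.2], np.float64(0.0)) ([-0.1, 0.46, 1.86, 0.79, 0.45, -2.82], np.float64(0.466))
0.655 10 70 ([-0.07, 0.7, 2.11, 2.85, 0.9, 1.67], np.float64(0.0)) ([0.0, 0.44, 1.96, 1.16, 0.08, -2.82], np.float64(0.514))
0.655 40 70 ([-0.37, 0.74, 1.96, 1.89, 1.04, 2.01], np.float64(0.0)) ([-0.1, 0.45, 1.88, 0.84, 0.41, -2.82], np.float64(0.613))
```

Emit:
{"op": "send_rows", "data": {"targets": [[[0, 0, 0, -0.026, 0, -0.03, 0.042], [0, 0, 0, -0.026, 0, -0.03, 0.042], [0, 0, 0, -0.026, 0, -0.03, 0.042], [0, 0, 0.185, 0, 0, 0, 0.042], [0, 0, 0.185, 0, 0, 0, 0.042], [0, 0, 0.185, 0, 0, 0, 0.042], [0, 0, 0.185, 0, 0, 0, 0.042], [0, 0, 0.185, 0, 0, 0, 0.042], [0, 0, 0.185, 0, 0, 0, 0.042], [0, 0, 0.185, 0, 0, 0, 0.042], [0, 0, 0.185, 0, 0, 0, 0.042], [0, 0, 0.185, 0, 0, 0, 0.042], [0, 0, 0.185, 0, 0, 0, 0.042], [0, 0, 0.185, 0, 0, 0, 0.042], [0, 0, 0.185, 0, 0, 0, 0.042], [0, 0, 0.185, 0, 0, 0, 0.042], [0, 0, 0.185, 0, 0, 0, 0.042], [0, 0, 0.185, 0, 0, 0, 0.042], [0, 0, 0.185, 0, 0, 0, 0.042], [0, 0, 0.185, 0, 0, 0, 0.042]]]}}

```text
clock: 8.38
position: [0.4728, 0.0523, 0.2129]
ee_rot: [0.934, 0.063, 0.351, -0.02]
ft_force: [-0.1, 0.1, -0.1]
gripper_width: 0.493
finger_force: 0.0
```

Emit:
{"op": "send_rows", "data": {"targets": [[[0, 0, 0.185, 0, 0, 0, 0.042], [0, 0, 0.185, 0, 0, 0, 0.042], [0, 0, 0.185, 0, 0, 0, 0.042], [0, 0, 0.185, 0, 0, 0, 0.042], [0, 0, 0.185, 0, 0, 0, 0.042], [0, 0, 0.185, 0, 0, 0, 0.042], [0, 0, 0.185, 0, 0, 0, 0.042], [0, 0, 0.185, 0, 0, 0, 0.042], [0, 0, 0.185, 0, 0, 0, 0.042], [0, 0, 0.185, 0, 0, 0, 0.042]]]}}

```text
clock: 9.62
position: [0.4728, 0.0523, 0.2129]
ee_rot: [-0.613, 0.708, -0.195, 0.293]
ft_force: [0.9, -0.1, -0.4]
gripper_width: 0.49
finger_force: 0.0
```

```bash
python3 st.py
cat > plan.py <<'E'
# plan.py n x y z yaw lean ... : straight slerp/linear path, IK check
import sys
from fk import *
from scipy.spatial.transform import Slerp
def check(wps,q0,n=6):
    q=np.array(q0)
    for (P0,r0),(P1,r1) in zip(wps,wps[1:]):
        sl=Slerp([0,1],R.concatenate([r0,r1]))
        for t in np.arange(1,n+1)/n:
            qn,e=ik(P0+t*(P1-P0),sl(t),q); 
            if t==1 or e>.005: print(round(t,2),qn.round(2),round(e,3),'maxstep',np.abs(qn-q).max().round(2))
            q=qn
E
python3 - <<'E'
from plan import *
s=read_state();p,r=fk(s['qpos'],KK,S,C);print('fk err',p-s['position'])
cur=(s['position'],R.from_quat(s['ee_rot']))
check([cur,pose(*cur[0],40,50),pose(.485,-.02,.05,40,50),pose(.485,-.02,.021,40,50),pose(.53,.02,.021,40,50),pose(.575,.06,.021,35,50),pose(.64,.11,.021,10,50)],s['qpos'])
E
python3 go.py .485 -.02 .05 40 50
```

```text
9.625 [-0.22  -0.397  2.318  0.423  0.573  2.785] [0.4728 0.0523 0.2129] F [ 0.9 -0.1 -0.4] w 0.4899462404472322
x [-0.078 -0.981 -0.175] y [-0.753  0.173 -0.635] z [ 0.653  0.082 -0.753] lean 41.2 yaw 7.2
fk err [1.68609465e-04 4.59056237e-05 5.42005666e-05]
0.83 [-0.56 -0.26  2.28  0.95  1.01  2.82] 0.016 maxstep 0.1
1.0 [-0.63 -0.21  2.29  1.05  1.09  2.82] 0.035 maxstep 0.09
1.0 [-0.76  0.32  2.24  1.22  0.95  2.31] 0.0 maxstep 0.09
1.0 [-0.76  0.41  2.23  1.27  0.92  2.22] 0.0 maxstep 0.02
1.0 [-0.59  0.44  2.17  1.38  0.85  2.28] 0.0 maxstep 0.03
1.0 [-0.41  0.45  2.14  1.57  0.71  2.32] 0.0 maxstep 0.03
1.0 [-0.04  0.48  2.08  2.6   0.32  1.95] 0.0 maxstep 0.25
9.625 turn [-0.2415 -0.3771  0.8796] then shift [ 0.1486 -0.0633  0.0763] | only up comp [-0.766  0.    -0.643] fwd [-0.643  0.     0.766] left [ 0.  1. -0.]
```

Emit:
{"op": "send_rows", "data": {"targets": [[[0, 0, 0, 0.0285, 0.012, 0.0232, 0.036], [0, 0, 0, 0.0285, 0.012, 0.0232, 0.036], [0, 0, 0, 0.0285, 0.012, 0.0232, 0.036], [-0.0403, -0.0629, 0.1466, 0, 0, 0, 0.036], [-0.0403, -0.0629, 0.1466, 0, 0, 0, 0.036], [-0.0403, -0.0629, 0.1466, 0, 0, 0, 0.036], [-0.0403, -0.0629, 0.1466, 0, 0, 0, 0.036], [-0.0403, -0.0629, 0.1466, 0, 0, 0, 0.036], [-0.0403, -0.0629, 0.1466, 0, 0, 0, 0.036], [0, 0, 0, 0, 0, 0, 0.036]]]}}

```text
clock: 10.88
position: [0.4848, -0.0212, 0.1218]
ee_rot: [-0.313, 0.852, 0.143, 0.396]
ft_force: [0.4, -0.3, -0.4]
gripper_width: 0.422
finger_force: 0.0
```

```bash
python3 st.py;python3 go.py .485 -.022 .021 40 50
```

```text
10.875 [-0.757  0.107  2.237  1.085  1.031  2.543] [ 0.4848 -0.0212  0.1218] F [ 0.4 -0.3 -0.4] w 0.42177669420553426
x [-0.491 -0.419 -0.764] y [-0.646  0.764 -0.003] z [ 0.584  0.491 -0.646] lean 49.8 yaw 40.1
10.875 turn [ 0.0008 -0.0038  0.005 ] then shift [ 0.0775 -0.0007  0.0645] | only up comp [-0.766  0.    -0.643] fwd [-0.643  0.     0.766] left [ 0.  1. -0.]
```

Emit:
{"op": "send_rows", "data": {"targets": [[[0.0008, -0.0038, 0.005, 0.02, 0, 0.0168, 0.036], [0, 0, 0, 0.02, 0, 0.0168, 0.036], [0, 0, 0, 0.02, 0, 0.0168, 0.036], [0, 0, 0, 0.0198, 0, 0.0166, 0.036], [0, 0, 0, 0, 0, 0, 0.036], [0, 0, 0, 0, 0, 0, 0.036]]]}}

```text
clock: 11.62
position: [0.4848, -0.0192, 0.0184]
ee_rot: [-0.311, 0.851, 0.145, 0.397]
ft_force: [0.1, 0.5, 0.3]
gripper_width: 0.419
finger_force: 0.0
```

Emit:
{"op": "send_rows", "data": {"targets": [[[0, 0, 0, -0.0058, 0, 0.0069, 0.036], [0, 0, 0, -0.0058, 0, 0.0069, 0.036], [0, 0, 0, -0.0058, 0, 0.0069, 0.036], [0, 0, 0, -0.0058, 0, 0.0069, 0.036], [0, 0, 0, -0.0058, 0, 0.0069, 0.036], [0, 0, 0, -0.0058, 0, 0.0069, 0.036], [0, 0, 0, 0, 0, 0, 0.036], [0, 0, 0, 0, 0, 0, 0.036]]]}}

```text
clock: 12.62
position: [0.5255, 0.0161, 0.0173]
ee_rot: [-0.31, 0.851, 0.146, 0.397]
ft_force: [-0.8, -0.7, 1.8]
gripper_width: 0.423
finger_force: 0.0
```

```bash
python3 st.py
python3 - <<'E'
from h import *
im=capture('side')
a=cv2.resize(im[150:270,230:390],None,fx=4,fy=4,interpolation=cv2.INTER_CUBIC)
cv2.imwrite('pics/side3.png',np.clip(a[:,:,::-1]*1.8,0,255).astype(np.uint8))
E
```

```text
12.625 [-0.604  0.444  2.177  1.376  0.854  2.264] [0.5255 0.0161 0.0173] F [-0.8 -0.7  1.8] w 0.4231238755124657
x [-0.492 -0.413 -0.766] y [-0.645  0.765  0.003] z [ 0.585  0.495 -0.642] lean 50.0 yaw 40.3
```

View pics/side3.png

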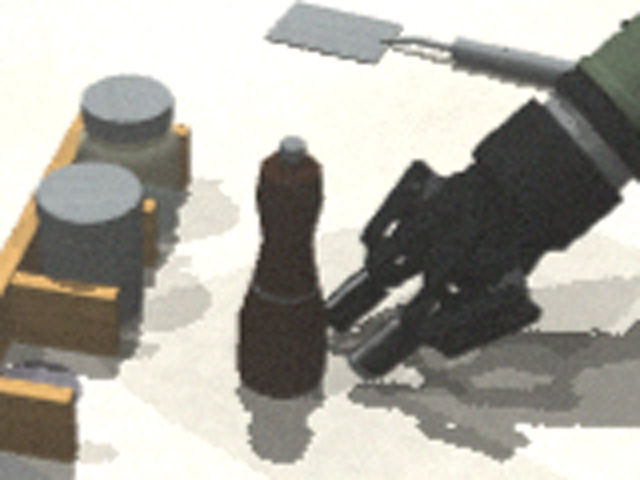

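Emit:
{"op": "send_rows", "data": {"targets": [[[0, 0, 0, -0.005, 0, 0.0043, 0.036], [0, 0, 0, -0.005, 0, 0.0043, 0.036], [0, 0, 0, -0.0032, 0.0008, 0.0038, 0.036], [0, 0, 0, -0.0032, 0.0008, 0.0038, 0.036], [0, 0, 0, -0.0032, 0.0008, 0.0038, 0.036], [0, 0, 0, -0.0032, 0.0008, 0.0038, 0.036], [0, 0, 0, -0.0032, 0.0008, 0.0038, 0.036], [0, 0, 0, -0.0032, 0.0008, 0.0038, 0.036], [0, 0, 0, 0, 0, 0, 0.036]]]}}

```text
clock: 13.8
position: [0.5554, 0.0478, 0.0198]
ee_rot: [-0.311, 0.851, 0.146, 0.397]
ft_force: [0.0, 0.3, -0.6]
gripper_width: 0.421
finger_force: 0.2
```

```bash
cat > mm.py <<'E'
from fit import *
s=read_state();M={}
for c in('top','side'):
    capture(c)
    for d in silhouettes(c,'mill')[:1]: M[c]=d['region']
x,e=fitmill(M,list((np.array(s['position'])[:2]+[.03,.02])));print('mill',x,round(e,2),list(M))
a=.175;D=R.from_euler('z',-a).as_matrix()[:2,:2];print('rel pad (dock axes)',D@(x-[.6815,.1155]))
Rt=R.from_quat(s['ee_rot']).as_matrix();f=Rt[:2,2]/np.linalg.norm(Rt[:2,2]);d=x-s['position'][:2];print('fwd',d@f,'left',d@[-f[1],f[0]])
spots('side',['mill_top'])
E
python3 st.py;python3 mm.py
```

```text
13.8 [-0.49   0.458  2.135  1.44   0.802  2.314] [0.5554 0.0478 0.0198] F [ 0.   0.3 -0.6] w 0.42073863578495757
x [-0.492 -0.413 -0.767] y [-0.645  0.764  0.002] z [ 0.585  0.496 -0.642] lean 50.1 yaw 40.3
mill [0.57704268 0.06706537] 0.2 ['top', 'side']
rel pad (dock axes) [-0.11129475 -0.029508  ]
fwd 0.028938617136465526 left 0.000731513571124295
side mill_top 0.56 [0.573 0.082 0.113]
```

Emit:
{"op": "send_rows", "data": {"targets": [[[0, 0, 0, -0.0032, 0.0006, 0.0038, 0.036], [0, 0, 0, -0.0032, 0.0006, 0.0038, 0.036], [0, 0, 0, -0.0032, 0.0006, 0.0038, 0.036], [0, 0, 0, -0.0032, 0.0006, 0.0038, 0.036], [0, 0, 0, -0.0032, 0.0006, 0.0038, 0.036], [0, 0, 0, -0.0032, 0.0006, 0.0038, 0.036], [0, 0, 0, -0.0032, 0.0006, 0.0038, 0.036], [0, 0, 0, -0.0032, 0.0006, 0.0038, 0.036], [0, 0, 0, -0.0032, 0.0006, 0.0038, 0.036], [0, 0, 0, 0, 0, 0, 0.036], [0.05, 0, 0.042, 0, 0.0019, 0, 0.036], [0.05, 0, 0.042, 0, 0.0019, 0, 0.036], [0.05, 0, 0.042, 0, 0.0019, 0, 0.036], [0.05, 0, 0.042, 0, 0.0019, 0, 0.036], [0.05, 0, 0.042, 0, 0.0019, 0, 0.036], [0.05, 0, 0.042, 0, 0.0019, 0, 0.036], [0.05, 0, 0.042, 0, 0.0019, 0, 0.036], [0.05, 0, 0.042, 0, 0.0019, 0, 0.036], [0, 0, 0, 0, 0, 0, 0.036]]]}}

```text
clock: 16.42
position: [0.5789, 0.0947, 0.02]
ee_rot: [-0.081, 0.903, 0.039, 0.421]
ft_force: [0.1, 0.9, 0.5]
gripper_width: 0.427
finger_force: 0.0
```

```bash
python3 st.py;python3 mm.py
```

```text
16.425 [-0.098  0.415  2.222  2.576  0.407  1.92 ] [0.5789 0.0947 0.02  ] F [0.1 0.9 0.5] w 0.42688675526645026
x [-0.633 -0.112 -0.766] y [-0.179  0.984  0.003] z [ 0.753  0.139 -0.643] lean 50.0 yaw 10.5
mill [0.6105513  0.10243082] 0.05 ['top']
rel pad (dock axes) [-0.07214052 -0.00051682]
fwd 0.03248669083243769 left 0.0018296635663351303
side mill_top 0.55 [0.606 0.11  0.114]
```

Emit:
{"op": "send_rows", "data": {"targets": [[[0, 0, 0, 0.0032, 0.0015, -0.0038, 0.026], [0, 0, 0, 0, 0, 0, 0.026], [0, 0, 0, 0, 0, 0, 0.026], [0, 0, 0, 0, 0, 0, 0.026], [0, 0, 0, -0.0032, 0, 0.0038, 0.026], [0, 0, 0, -0.0032, 0, 0.0038, 0.026], [0, 0, 0, -0.0032, 0, 0.0038, 0.026], [0, 0, 0, -0.0032, 0, 0.0038, 0.026], [0, 0, 0, -0.0032, 0, 0.0038, 0.026], [0, 0, 0, -0.0032, 0, 0.0038, 0.026], [0, 0, 0, -0.0032, 0, 0.0038, 0.026], [0, 0, 0, -0.0032, 0, 0.0038, 0.026], [0, 0, 0, -0.0032, 0, 0.0038, 0.026], [0, 0, 0, 0, 0, 0, 0.026]]]}}

```text
clock: 18.42
position: [0.6188, 0.1022, 0.0203]
ee_rot: [-0.08, 0.903, 0.039, 0.421]
ft_force: [-1.2, -0.0, -0.7]
gripper_width: 0.302
finger_force: 0.7
```

```bash
python3 st.py;python3 mm.py
```

```text
18.425 [-0.067  0.458  2.13   2.574  0.357  1.952] [0.6188 0.1022 0.0203] F [-1.2 -0.  -0.7] w 0.30216138646556917
x [-0.633 -0.112 -0.766] y [-0.177  0.984  0.003] z [ 0.754  0.137 -0.642] lean 50.0 yaw 10.3
mill [0.65213861 0.10815514] 0.36 ['top', 'side']
rel pad (dock axes) [-0.03019174 -0.00212062]
fwd 0.03385380906430098 left -7.518284683129869e-05
side mill_top 0.79 [0.648 0.12  0.114]
```

Emit:
{"op": "send_rows", "data": {"targets": [[[0, 0, 0, -0.0032, 0.0004, 0.0038, 0.026], [0, 0, 0, -0.0032, 0.0004, 0.0038, 0.026], [0, 0, 0, -0.0032, 0.0004, 0.0038, 0.026], [0, 0, 0, -0.0032, 0.0004, 0.0038, 0.026], [0, 0, 0, -0.0032, 0, 0.0038, 0.026], [0, 0, 0, 0, 0, 0, 0.026]]]}}

```text
clock: 19.42
position: [0.6429, 0.1082, 0.0201]
ee_rot: [-0.08, 0.903, 0.039, 0.421]
ft_force: [0.8, -0.0, -0.9]
gripper_width: 0.303
finger_force: 0.1
```

Emit:
{"op": "send_rows", "data": {"targets": [[[0, 0, 0, -0.0013, 0, 0.0015, 0.026], [0, 0, 0, -0.0013, 0, 0.0015, 0.026], [0, 0, 0, 0, 0, 0, 0.026]]]}}

```text
clock: 19.8
position: [0.6461, 0.1087, 0.0199]
ee_rot: [-0.08, 0.903, 0.039, 0.42]
ft_force: [-1.9, -0.1, 0.4]
gripper_width: 0.306
finger_force: 0.8
```

```bash
python3 st.py;python3 mm.py
```

```text
19.8 [-0.047  0.49   2.064  2.564  0.321  1.98 ] [0.6461 0.1087 0.0199] F [-1.9 -0.1  0.4] w 0.3061930563324969
x [-0.634 -0.112 -0.766] y [-0.177  0.984  0.003] z [ 0.753  0.137 -0.643] lean 50.0 yaw 10.3
mill [0.67849615 0.1143545 ] 0.43 ['top', 'side']
rel pad (dock axes) [-0.00315741 -0.00060501]
fwd 0.03289687392639512 left -0.0002895669232504186
side mill_top 0.91 [0.674 0.124 0.114]
side mill_top 0.45 [0.671 0.152 0.037]
```

Emit:
{"op": "send_rows", "data": {"targets": [[[0, 0, 0, -0.001, 0, 0.0011, 0.026], [0, 0, 0, 0, 0, 0, 0.026]]]}}

```text
clock: 20.3
position: [0.6465, 0.1089, 0.0195]
ee_rot: [-0.08, 0.903, 0.039, 0.42]
ft_force: [-6.4, -0.6, 3.6]
gripper_width: 0.305
finger_force: 3.5
```

Emit:
{"op": "send_rows", "data": {"targets": [[[0, 0, 0, -0.001, 0, 0.0011, 0.026], [0, 0, 0, 0, 0, 0, 0.026]]]}}

```text
clock: 20.55
position: [0.6469, 0.109, 0.0191]
ee_rot: [-0.08, 0.904, 0.039, 0.419]
ft_force: [-12.5, -2.3, 8.4]
gripper_width: 0.305
finger_force: 6.8
```

Emit:
{"op": "send_rows", "data": {"targets": [[[0, 0, 0, -0.0006, 0, 0.0008, 0.026], [0, 0, 0, 0, 0, 0, 0.026]]]}}

```text
clock: 20.8
position: [0.6471, 0.1091, 0.0188]
ee_rot: [-0.079, 0.904, 0.039, 0.419]
ft_force: [-16.4, -4.1, 10.8]
gripper_width: 0.304
finger_force: 9.2
```

Emit:
{"op": "send_rows", "data": {"targets": [[[0, 0, 0, 0.002, 0, -0.0024, 0.026], [0, 0, 0, 0.0032, 0, -0.0038, 0.026], [0, 0, 0, 0.0064, 0, -0.0077, 0.026], [0, 0, 0, 0.0128, 0, -0.0153, 0.026], [0, 0, 0, 0.0128, 0, -0.0153, 0.026], [0, 0, 0, 0.0128, 0, -0.0153, 0.026], [0, 0, 0, -0.01, 0, -0.03, 0.026], [0, 0, 0, -0.01, 0, -0.03, 0.026], [0, 0, 0, 0, 0, 0, 0.026], [0, 0, 0, 0, 0, 0, 0.026]]]}}

```text
clock: 22.05
position: [0.5411, 0.0896, 0.0742]
ee_rot: [-0.08, 0.903, 0.039, 0.421]
ft_force: [0.2, -0.3, -0.1]
gripper_width: 0.304
finger_force: 0.0
```

```bash
python3 st.py;python3 mm.py
python3 - <<'E'
from h import *
a=capture('top')[110:250,200:360];b=capture('side')[160:300,200:360]
i=cv2.resize(np.hstack([a,b]),None,fx=2.5,fy=2.5,interpolation=cv2.INTER_CUBIC)
cv2.imwrite('pics/end.png',np.clip(i[:,:,::-1]*1.8,0,255).astype(np.uint8))
E
```

```text
22.05 [-0.125  0.188  2.325  2.318  0.319  2.172] [0.5411 0.0896 0.0742] F [ 0.2 -0.3 -0.1] w 0.30361174413006303
x [-0.633 -0.112 -0.766] y [-0.177  0.984  0.003] z [ 0.754  0.137 -0.643] lean 50.0 yaw 10.3
mill [ 0.5444952  -0.03827731] 3.99 ['top', 'side']
rel pad (dock axes) [-0.16168614 -0.12757494]
fwd -0.01951460882382683 left -0.12638731865817482
side mill_top 0.74 [0.671 0.123 0.112]
```

View pics/end.png

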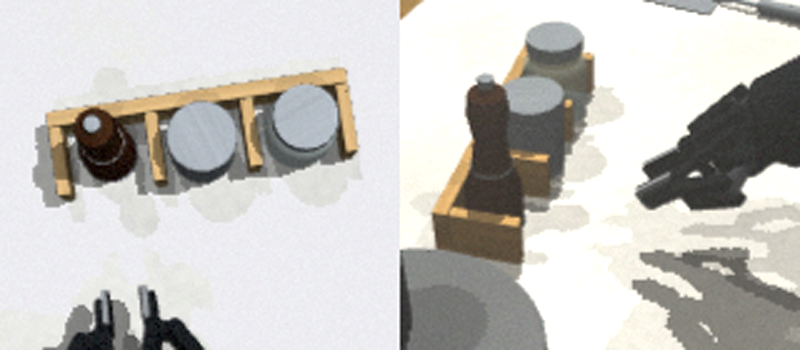

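The picture shows the mill upright in the left bay (about pixel (105,145) in the top view), against the rail. The jar and tin are unmoved, and the hand is clear.

```bash
python3 -c "
from workcell import *
print(finish_job())"
```

```text
the job is handed in; nothing more can be done
None
```

The pepper mill stands upright all the way back in the empty (left) bay, pushed there with the fingertips low on its foot. I saw no contact with anything else, and the job was handed in at about 22 s.

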